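# Ready the tube labeller for threading and hold its tensioner back

### The arm

A 7-joint arm with a two-finger parallel gripper is mounted at the origin on the work surface. World frame = base frame: x ahead of the robot, y to its left, z up, the work surface at z = 0. Lengths are in m, angles in rad, forces in N, time in s.
With the tool pointing down it reaches from about 0.4 to 0.85 m from the base axis. Payload 10.4 kg.
Tool frame: the origin (TCP) lies at the very end of the fingers, on their centre line; the grasp point (between the pads) lies 19 mm behind it (manip.tcp_to_grasp is the distance from the TCP to the grasp point, in m); x points along the fingers, y is the direction in which the jaws open and shut, and the axes are right-handed (so a half turn about x gives the same grasp; the last joint's range is limited). The gripper opens to 85 mm and grips with 20 to 120 N. Pads are 22 mm wide; open, the fingers measure 114 mm over their backs; the gripper's body (76 mm by 85 mm) begins 54 mm behind the grasp point. The pads swing forward as they close: fully open they stand 13 mm farther back than shut.
Start: joints at [1.221, 0.332, -0.065, 1.46, 0.022, 1.35, -0.088], TCP at [0.201, -0.592, 0.231] pointing down, gripper open.
Joint ranges: [-2.6, 2.6], [-0.5, 2.12], [-1.47, 1.34], [0.16, 2.42], [-1.27, 4.41], [0.06, 2.06], [-2.6, 2.6]. Speed limits (rad/s): [2.22, 2.22, 2.79, 2.79, 3.14, 3.14, 3.14].

### API

Orientations are given as a unit quaternion [x, y, z, w].
In Python, from workcell import manip, cams, hand_in gives the robot as it stands.
- The arm moves only by the shell command python3 -m handwheel 'ROWS' [FORCE]. ROWS is text: rows parted by semicolons, each of 7 numbers parted by spaces: the shift along the tool's x, y, z in mm, then the turn, a rotation vector about the tool's x, y, z in rad, then the finger opening in mm, from 0 to 85.4. A call has 1 to 8 rows; each row shifts and turns the commanded pose from where the row before left it, along the tool's axes as they then stand; what a row does not reach is not made up. A row lasts 1/10 s, in which the tool goes at most 50 mm and 8.59 degrees, less where a joint would pass 70% of its speed; a pose out of reach is approached as far as the arm can. A call with a gripper value outside its range is refused whole. The fingers move at their own pace and stop on an object; FORCE is the grip in N (left out, the last holds). Time passes only in rows, so rows that do not move let the fingers close. It gives the time, the measured TCP pose, the force and the opening at its end, in the units of the state.
- manip.get_obs(): the state, without advancing time (a new reading comes with each control period).
- cams.camera(name): name is "scene" or "side" or "wrist"; returns a dict with "color" (400x640x3 uint8, blue, green, red), "depth" (400x640 float32, m along the optical axis (not along the pixel's ray), 0 where there is no reading), "camera_matrix" (3x3 intrinsics, pixels), "origin" and "attitude" of the camera in the world; the wrist camera has in their place "T_tool_cam" (4x4, takes a point from camera to tool coordinates, whose origin is the TCP and whose axes are the tool frame's). Camera axes: x right, y down, z forward; pixel columns grow to the right and rows downward; lengths in m; the calibration is good to about 2 mm. The wrist camera is an equidistant fisheye: a pixel r from the principal point sees the ray r / f radians off the axis. A picture is of the moment at which its call begins: read the wrist's pose just before it.
- hand_in(): hands the job in, once; it reports no verdict.
Trained networks look in the newest picture that a camera, given by its name, has taken for a name from the list of things; names that differ only in an ending like _2 or _b are one class to them, and where a whole thing is asked for, a point or a joint stands for the part that bears it (a point fixed in the world has none). Each returns a list of dicts, best first, with "conf" (0 to 1); they miss things now and then, are a little off and sometimes report something else, mostly with a low value. They report only what shows in the picture. A call takes as long as a camera call.
- cams.recognise(camera, thing): "box" ([left, top, width, height] in pixels, round what is visible of it).
- cams.outline_of(camera, thing): "region" (400x640 bool, what is visible of it) and "box" ([left, top, width, height] in pixels, round what is visible of it).
The state is a dict: "clock": time; "joint_pos": joint angles; "joint_velocities": joint speeds; "tau": joint torques, N m; "position": TCP position; "ee_rot": TCP orientation; "ft_force": force on the tool from outside, world axes, zero at the start; "torque": the same for the moment, N m; "grip_width": opening from 0.0 (shut) to 1.0 (fully open).
Only numpy, scipy, OpenCV 4.12 (cv2) and the standard library are available. Lean on these libraries where they do the work, as an engineer would, in place of code of your own. Each camera call takes 0.05 s, during which the arm holds its last target.

### The job

A fresh label strip is about to be threaded through the tube labeller. Take the cleaned guide roller (black, orange top) out of the tube rack and stand it upright in the empty socket block on the labeller's deck, pin fully home, and let go of it; then push the blue sprung tensioner arm back to the left, past its ratchet click to its stop, and finish while still holding it there with the fingers: the ratchet alone parks it short, with the brake still on the label roll. Leave the sample tubes and the other things on the bench where they are.

Things in the scene. Friction and masses are not known exactly. Their poses are not given: they have to be found in the camera images.
- labeller: Fixed tube labeller, 300 x 400 mm; origin under its centre, x to its back, y to its left. Deck 60 mm above the bench. On it (x, y in mm; height over deck): control head at x 90 to 146, 75 tall; label roll 122 across at (26, 118), 46; fixed black guide roller 30 across at (-100, 165), 82; tube nest and rollers round (50, -150), 50; peel plate (20, -115), 40; ratchet plunger x 18 to 75, y 0, 30.
- labeller_socket (a point): Centre of the mouth of the empty socket: a round hole 14 mm wide, 24 mm deep, chamfered by 2 mm, in the top of a 50 x 50 x 28 mm aluminium block on the deck, front right, at (-65, -140) mm in the labeller's frame, 88 mm above the bench. Axes as the labeller's.
- tensioner: Blue tensioner arm, swings level about an upright pivot on the deck. Origin on the pivot axis at deck height (60 mm above the bench), at (-18, 0) mm in the labeller's frame; the arm runs 110 mm along its own -x to the axis of its white idler roller. Bar 18 mm wide, top 28 mm above the deck; hub up to 38 mm, with ratchet tooth and sprung brass plunger behind.
- tensioner_swing (a joint): Arm angle, rad. 0: sprung rest, pointing to the labeller's front and 0.45 rad to the right (-y); grows as the tip is pushed left (clockwise from above). Ratchet clicks at about 0.65; if let go beyond it, the arm springs back to about 0.63 and is kept there. Back stop at 0.90. Push at the idler: 3 N at rest, 10 N at the stop, 1 to 2 N more just before the click.
- tensioner_idler (a point): Centre of the top of the white idler roller at the tip of the tensioner arm, upright, free-turning, 24 mm across, 40 mm tall (from 30 to 70 mm above the deck; this point is 130 mm above the bench). Can be pinched from above or pushed from its right side.
- guide_roller: Removable guide roller, loose, upright, 90 g, 76 mm long; origin at the pin's foot, z along its axis. From the foot: steel pin 12 mm across, 22 long, chamfered; flange 30 across, 4 thick; black body 22 across, 44 long; orange end 22 across, 6. Its flange rests on the rack's top, pin loose in one of three cells of the rack's right row, tubes in the other two.
- guide_roller_seat (a point): Centre of the underside of the guide roller's flange, 22 mm above the pin's foot. It meets the socket's mouth when the roller is home.
- rack: Black grid rack for tubes, fixed, 205.5 (x) x 115.5 (y) x 45 mm, 9 x 5 square cells, 19.5 mm wide at a pitch of 22.5 mm. Origin under its centre. The guide roller and tubes a and b stand in the row at y = -45 mm, at x = -90, 0 and 90 mm in any order; tubes c and d in the row at y = +45 mm.
- tube_a: Capped sample tube, 15 mm across (cap 18 mm), 77 mm long, red cap, standing in the rack on the cell's floor; origin at its foot. Leave alone.
- tube_b: As tube_a, red cap. Leave alone.
- tube_c: As tube_a, with a blue cap. Leave alone.
- tube_d: As tube_a, red cap. Leave alone.
- spare_roll: Spare label roll lying flat on the bench, 90 mm across, 27 mm tall; origin under its centre. Leave alone.
- cutters: Side cutters with yellow handles lying on the bench, 160 mm long, 16 mm high; origin at the middle. Leave alone.
- mouse: Black computer mouse, 105 x 60 x 30 mm; origin under its centre. Leave alone.
- scanner: Hand-held barcode scanner lying on its side, about 180 mm long, 40 mm high; origin near its middle on the bench. Leave alone.

How it is judged:
By the outcome, as a careful person would: the job done as asked, in the order asked, and still so for the second after the job is handed in, while the arm keeps its last pose, push and grip.
It also fails if it takes over 51 s, if anything falls off the work surface, if the arm or the gripper's body presses on something with over 40 N, if the wrist force passes 120 N, or if a joint passes its speed limit or range.

## Working session

There is one attempt and no reset: what is moved stays moved. The work goes in short steps, Python scripts to look and compute and a shell command to move; the robot and the scene stay as the last step left them, time stands still between calls to the robot, and variables do not carry over. Pictures are saved under pics/ and viewed, and the job is handed in when it is done.

```bash
ls; mkdir -p pics
cat > h.py <<'E'
import numpy as np, cv2
from workcell import manip, cams, hand_in
from scipy.spatial.transform import Rotation as R
def pix2w(c,u,v,d=None):
    K=np.array(c['camera_matrix']); 
    z=c['depth'][int(v),int(u)] if d is None else d
    p=np.array([(u-K[0,2])/K[0,0]*z,(v-K[1,2])/K[1,1]*z,z])
    return att(c)@p+np.array(c['origin'])
def att(c):
    a=np.array(c['attitude'])
    return a if a.shape==(3,3) else R.from_quat(a).as_matrix()
def cloud(c):
    K=np.array(c['camera_matrix']); z=c['depth']
    v,u=np.mgrid[0:400,0:640]
    p=np.stack([(u-K[0,2])/K[0,0]*z,(v-K[1,2])/K[1,1]*z,z],-1)
    w=p@att(c).T+np.array(c['origin']); w[z==0]=np.nan
    return w
E
python3 - <<'E'
from h import *
o=manip.get_obs(); print(o)
for n in ['scene','side','wrist']:
    c=cams.camera(n); cv2.imwrite(f'pics/{n}0.png',c['color']); print(n,c.get('origin'),c.get('attitude'),c['camera_matrix'],c.get('T_tool_cam'))
    np.savez(f'{n}0.npz',**c)
    for t in ['guide_roller','labeller','tensioner','tensioner_idler','rack','tube_a','tube_c','spare_roll','cutters','mouse','scanner']:
        print(t,[(np.round(r['box']).tolist(),round(r['conf'],2)) for r in cams.recognise(n,t)][:4])
E
```

```text
pics
{'clock': 0.0, 'joint_pos': array([ 1.22141389,  0.3328682 , -0.06472003,  1.46095017,  0.02161296,
        1.3499057 , -0.08854992]), 'joint_velocities': array([ 1.46239105e-03,  1.29254060e-04, -4.74577358e-05, -5.42008776e-04,
        1.21073390e-03, -5.92402232e-04, -7.63294969e-04]), 'tau': array([ 3.34059632e-05, -6.25436497e+01,  4.95064328e-02, -3.91614139e+01,
        1.62584195e-02,  9.79690289e-03, -1.30334655e-06]), 'position': array([ 0.20050248, -0.59156284,  0.23051406]), 'ee_rot': array([-0.69758119, -0.11551498,  0.69779737, -0.11452342]), 'ft_force': array([0.31712245, 0.72756808, 0.83614468]), 'torque': array([ 0.04967523,  0.02581998, -0.05364747]), 'grip_width': 0.9973949546987599}
scene [ 0.82481296 -0.54116358  0.84449173] [ 0.90713688  0.25583888 -0.09377587 -0.32071051] [[368.27783521   0.         316.00967781]
 [  0.         368.27783521 202.6095332 ]
 [  0.           0.           1.        ]] None
guide_roller [([220.0, 282.0, 18.0, 21.0], 0.52), ([348.0, 302.0, 51.0, 67.0], 0.31)]
labeller [([306.0, 106.0, 157.0, 142.0], 0.81), ([222.0, 264.0, 101.0, 
[... 1493 characters left out ...]

mouse [([362.0, 314.0, 39.0, 24.0], 0.94)]
scanner [([372.0, 139.0, 19.0, 39.0], 0.78), ([300.0, 138.0, 6.0, 9.0], 0.65)]
wrist None None [[309.70691629   0.         319.14956291]
 [  0.         309.70691629 200.54478845]
 [  0.           0.           1.        ]] [[-4.59568402e-04 -3.02807352e-01  9.53051676e-01 -1.42473383e-01]
 [ 9.99999525e-01 -9.58366594e-04  1.77710965e-04 -3.93593711e-04]
 [ 8.59560701e-04  9.53051305e-01  3.02807648e-01 -7.74031884e-02]
 [ 0.00000000e+00  0.00000000e+00  0.00000000e+00  1.00000000e+00]]
guide_roller []
labeller []
tensioner []
tensioner_idler []
rack []
tube_a []
tube_c []
spare_roll []
cutters []
mouse []
scanner [([84.0, 44.0, 110.0, 83.0], 0.66)]
```

View pics/scene0.png

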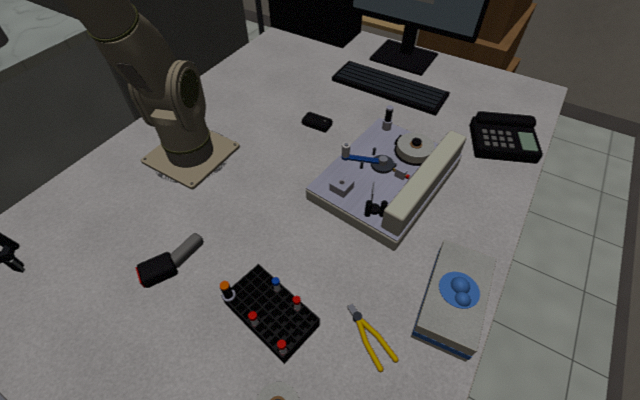

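View pics/side0.png

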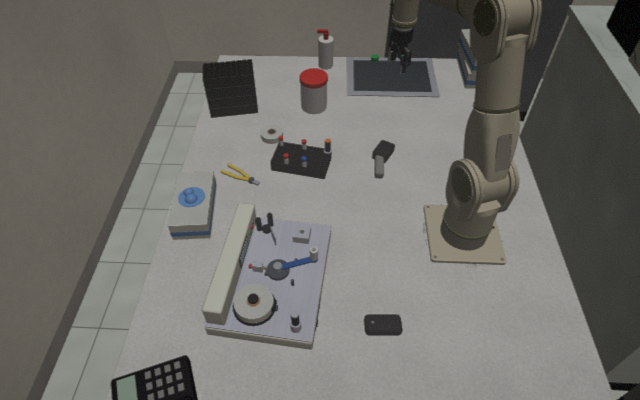

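View pics/wrist0.png

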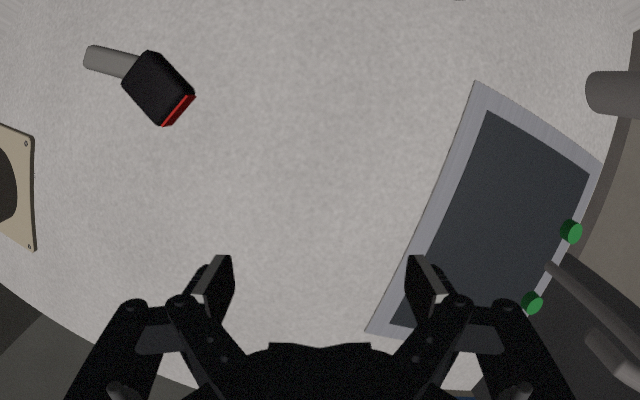

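The scene view shows the guide roller (orange top) at about (226,288) in the rack's robot-side corner. The socket block is at (342,185) and the idler at (346,148). The side view agrees: roller at (328,145), block at (302,234), idler at (314,254).

```bash
cat > loc.py <<'E'
from h import *
def planefit(xy):
    return cv2.minAreaRect(xy.astype(np.float32)*1000)
S={n:dict(np.load(f'{n}0.npz')) for n in ['scene','side']}
for n,c in S.items():
    w=cloud(c); 
    bench=w[(w[...,0]>0.3)&(w[...,0]<0.9)&(abs(w[...,1])<0.6)&(abs(w[...,2])<0.02)]
    print(n,'bench z',np.median(bench[:,2]))
    # deck
    m=(abs(w[...,2]-.06)<.006)
    k=np.zeros((400,640),np.uint8)
    b=[300,95,175,165] if n=='scene' else [195,195,145,160]
    k[b[1]:b[1]+b[3],b[0]:b[0]+b[2]]=1
    p=w[m&(k>0)]; 
    print(n,'deck',len(p),planefit(p[:,:2]),np.median(p[:,2]))
    b=[215,260,115,105] if n=='scene' else [265,135,70,45]
    k[:]=0;k[b[1]:b[1]+b[3],b[0]:b[0]+b[2]]=1
    p=w[(abs(w[...,2]-.045)<.006)&(k>0)]
    print(n,'rack',len(p),planefit(p[:,:2]))
    hsv=cv2.cvtColor(c['color'],cv2.COLOR_BGR2HSV)
    for name,b,lo,hi in [('roller',(215,278,30,30) if n=='scene' else (320,135,15,12),(5,150,100),(22,255,255)),
       ('idler',(338,140,16,22) if n=='scene' else (306,246,16,14),(0,0,120),(180,60,255))]:
        k[:]=0;k[b[1]:b[1]+b[3],b[0]:b[0]+b[2]]=1
        mm=(cv2.inRange(hsv,lo,hi)>0)&(k>0)
        q=w[mm]; q=q[~np.isnan(q[:,2])]; q=q[q[:,2]>0.075]
        if len(q):
            zt=np.percentile(q[:,2],97); t=q[q[:,2]>zt-.006]
            print(n,name,len(q),zt,t.mean(0),t.min(0),t.max(0))
E
python3 loc.py
python3 - <<'E'
import cv2
a=cv2.imread('pics/scene0.png')
cv2.imwrite('pics/z1.png',cv2.resize(a[100:260,290:480],None,fx=4,fy=3.7,interpolation=cv2.INTER_CUBIC)[:600,:800])
cv2.imwrite('pics/z2.png',cv2.resize(a[255:370,210:340],None,fx=5,fy=5,interpolation=cv2.INTER_CUBIC)[:600,:800])
E
```

```text
scene bench z 0.0011397179964779403
scene deck 5057 ((651.3723754882812, 205.43429565429688), (399.91943359375, 398.5003356933594), 84.24374389648438) 0.06110283678306139
scene rack 1902 ((550.253662109375, -305.8444519042969), (117.92987060546875, 206.57151794433594), 79.44991302490234)
scene roller 60 0.10281980021841526 [ 0.45340945 -0.33389115  0.10039971] [ 0.44384229 -0.34297835  0.09809752] [ 0.4635652  -0.32475985  0.10424437]
scene idler 24 0.13474133499513544 [0.48068682 0.17606487 0.1311424 ] [0.46899186 0.16547951 0.12911308] [0.49099803 0.18846822 0.13572637]
side bench z -0.0012379625685170481
side deck 6668 ((663.4324951171875, 171.03692626953125), (474.1493225097656, 427.01947021484375), 84.19779205322266) 0.05881352920447158
side rack 603 ((551.8283081054688, -304.992919921875), (125.08355712890625, 206.37445068359375), 78.54105377197266)
side roller 10 0.0998433179414917 [ 0.45412795 -0.33009666  0.09770735] [ 0.44833408 -0.33926869  0.09510727] [ 0.45942007 -0.32357778  0.09990259]
side idler 43 0.13281999997623797 [0.48020979 0.17615152 0.12955867] [0.46945487 0.16392122 0.12687608] [0.4902701  0.18875399 0.13303719]
```

View pics/z1.png

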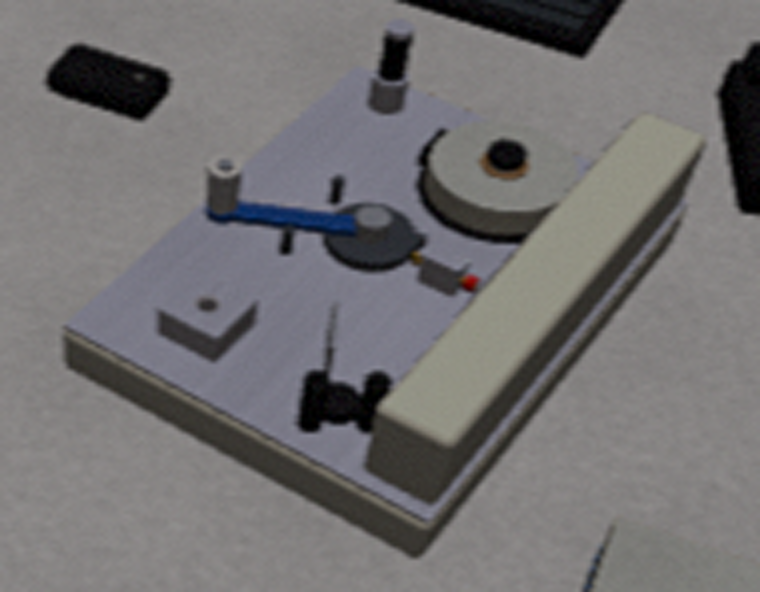

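View pics/z2.png

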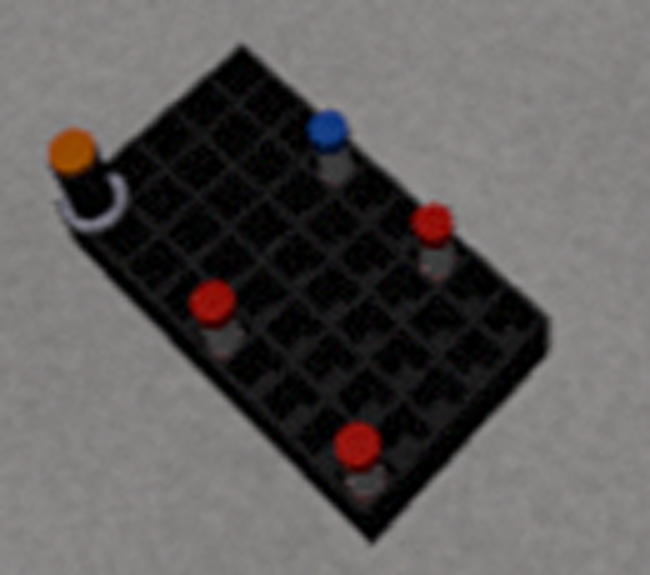

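```bash
cat > loc2.py <<'E'
from h import *
from scipy.optimize import minimize
S={n:dict(np.load(f'{n}0.npz')) for n in ['scene','side']}
def boxm(b):
    k=np.zeros((400,640),bool);k[b[1]:b[1]+b[3],b[0]:b[0]+b[2]]=1; return k
B={'block':{'scene':(326,172,32,28),'side':(288,222,28,24)},'fixed':{'scene':(380,104,16,16),'side':(286,310,18,16)}}
for n,c in S.items():
    w=cloud(c); off=.0011 if n=='scene' else -.0012
    for t,z in [('block',.088),('fixed',.142)]:
        p=w[(abs(w[...,2]-off-z)<.005)&boxm(B[t][n])]
        print(n,t,len(p),cv2.minAreaRect((p[:,:2]*1000).astype(np.float32)) if len(p) else '',p.mean(0))
    # deck points, and outer edges
    b=[300,95,175,165] if n=='scene' else [195,195,145,160]
    p=w[(abs(w[...,2]-off-.06)<.005)&boxm(b)][:,:2]
    for yaw in [-.11,-.1,-.09]:
        x=np.array([np.cos(yaw),np.sin(yaw)]);y=np.array([-x[1],x[0]])
        a=p@x;bb=p@y
        print(n,yaw,[np.round(np.percentile(a,q)*1000,1) for q in (.2,.5,1,99,99.5)],[np.round(np.percentile(bb,q)*1000,1) for q in (.3,.5,1,99,99.5,99.7)])
    # hub dark disc? hole of socket: dark pixel in block
    for t,b in [('hole',B['block'][n])]:
        g=cv2.cvtColor(c['color'],cv2.COLOR_BGR2GRAY).astype(float)
        print(g[b[1]:b[1]+b[3],b[0]:b[0]+b[2]].astype(int)[4:18,4:24])
E
python3 loc2.py
```

```text
scene block 254 ((522.4136962890625, 78.47329711914062), (52.95100021362305, 51.316650390625), 85.06307983398438) [0.52359541 0.07741656 0.08893206]
scene fixed 34 ((518.83447265625, 384.8202819824219), (19.453357696533203, 21.78390121459961), 26.24141502380371) [0.51962868 0.38419081 0.14261375]
scene -0.11 [np.float64(426.9), np.float64(427.7), np.float64(428.8), np.float64(721.8), np.float64(722.5)] [np.float64(77.6), np.float64(77.9), np.float64(78.3), np.float64(466.9), np.float64(470.3), np.float64(472.7)]
scene -0.1 [np.float64(429.2), np.float64(430.3), np.float64(431.1), np.float64(724.3), np.float64(724.7)] [np.float64(71.9), np.float64(72.1), np.float64(72.6), np.float64(461.4), np.float64(464.9), np.float64(467.3)]
scene -0.09 [np.float64(430.8), np.float64(431.9), np.float64(433.5), np.float64(727.1), np.float64(728.2)] [np.float64(65.2), np.float64(65.7), np.float64(66.3), np.float64(456.0), np.float64(459.7), np.float64(461.8)]
[[124 124 122 120 121 119 121 120 121 117 120 121 121 121 118 118 120 122
  120 121]
 [123 121 122 120 121 120 119 118 120 120 120 122 123 118 
[... 2494 characters left out ...]
 142 132
  111 132]
 [143 142 144 141 141 140 140 125 101  91  83  99 133 143 143 141 140 124
  109 134]
 [143 143 144 140 140 141 142 140 131 118 111 130 142 143 142 141 139 117
  110 138]
 [145 144 143 142 141 141 141 143 144 139 136 140 142 142 141 141 140 110
  118 140]
 [143 144 142 144 142 141 141 143 145 143 139 142 143 142 141 143 132 105
  121 141]
 [136 137 142 141 141 141 140 143 145 139 139 142 144 142 143 142 133 105
  129 144]
 [120 102 100 106 106 109 116 131 130 128 138 141 142 141 142 141 125 108
  132 146]
 [115  92  84  85  85  87  89  94  94  94  97  99 104 108 117 117 108 111
  135 145]
 [118  90  82  84  86  85  83  82  87  83  83  87  85  86  89  90  87 118
  139 145]]
```

```bash
cat >> h.py <<'E'
def ray(c,u,v,z):
    K=np.array(c['camera_matrix'])
    d=att(c)@np.array([(u-K[0,2])/K[0,0],(v-K[1,2])/K[1,1],1]); o=np.array(c['origin'])
    return o+d*(z-o[2])/d[2]
def tool():
    o=manip.get_obs(); return np.array(o['position']),R.from_quat(o['ee_rot']).as_matrix(),o
def to_tool(target,yawdir=None):
    """shift in tool axes (mm) to world target; yaw turn about tool x to bring tool y to yawdir"""
    p,M,o=tool()
    s=M.T@(np.array(target)-p)*1000
    print('pos',np.round(p*1000,1),'toolx',np.round(M[:,0],3),'tooly',np.round(M[:,1],3),'shift',np.round(s,1))
    return s
def full(target,yd,label=''):
    """shift (current tool axes) and rotvec (tool) to reach target with x down, y along yd"""
    p,M,o=tool()
    x=np.array([0,0,-1.]); y=np.array([yd[0],yd[1],0.]);y/=np.linalg.norm(y)
    if y@M[:,1]<0:y=-y
    D=np.stack([x,y,np.cross(x,y)],1)
    rv=R.from_matrix(M.T@D).as_rotvec()
    print(label,'t',round(o['clock'],2),'pos',np.round(p*1000,1),'shift',np.round(M.T@(np.array(target)-p)*1000,1),'rotvec',np.round(rv,4),'F',np.round(o['ft_force'],1),'w',round(o['grip_width']*85.4,1))
    print('  down err',np.round(M[:,0],4),'y',np.round(M[:,1],3), 'shift in world-aligned after-rot axes',np.round(D.T@(np.array(target)-p)*1000,1))
E
python3 - <<'E'
from h import *
c=dict(np.load('scene0.npz')); d=dict(np.load('side0.npz'))
for c,b,t in [(c,(326,172,32,28),'scene'),(d,(288,222,28,24),'side')]:
    g=cv2.cvtColor(c['color'],cv2.COLOR_BGR2GRAY).astype(float)
    u0,v0=b[0]+4,b[1]+4
    if t=='scene': r=g[v0+2:v0+10,u0+7:u0+17]; base=120;o=(u0+7,v0+2)
    else: r=g[v0+2:v0+9,u0+5:u0+15]; base=142;o=(u0+5,v0+2)
    m=r<base-12
    vv,uu=np.nonzero(m)
    W=(base-r)*m
    u=o[0]+(uu.min()+uu.max())/2;v=o[1]+(vv.min()+vv.max())/2
    yy,xx=np.mgrid[:r.shape[0],:r.shape[1]]
    uc=o[0]+m[vv,uu].dot(uu)/m.sum(); vc=o[1]+vv.mean()
    print(t,u,v,ray(c,u,v,.088),uc,vc,ray(c,uc,vc,.088))
p,M,o=tool(); print(M)
full([.4535,-.333,.20],[1,0])
print(o['joint_pos'])
E
```

```text
scene 341.5 182.0 [0.52103442 0.07809163 0.088     ] 341.5 182.0 [0.52103442 0.07809163 0.088     ]
side 301.5 231.5 [0.5217229  0.08288844 0.088     ] 301.3529411764706 231.2941176470588 [0.52222879 0.08211244 0.088     ]
[[ 4.28105964e-05  3.20925082e-01 -9.47104582e-01]
 [-1.08119447e-04 -9.47104576e-01 -3.20925084e-01]
 [-9.99999993e-01  1.16139418e-04 -5.84786928e-06]]
 t 1.8 pos [ 200.6 -592.   231.4] shift [  31.3 -164.1 -322.6] rotvec [-1.2441e+00  1.0000e-04 -1.0000e-04] F [ 0.5 -0.2 -0. ] w 85.4
  down err [ 0.e+00 -1.e-04 -1.e+00] y [ 0.321 -0.947  0.   ] shift in world-aligned after-rot axes [  31.4  252.9 -259. ]
[ 1.22141914  0.33217398 -0.06465181  1.46009335  0.02159853  1.34990314
 -0.08852834]
```

```bash
python3 -m handwheel '0 0 0 0.143 0 0 85; 0 0 0 0.143 0 0 85; 0 0 0 0.143 0 0 85' 40
python3 - <<'E'
from h import *
full([.4535,-.333,.20],[.102,.995])
E
```

```text
clock: 2.1
position: [0.2006, -0.5919, 0.2313]
ee_rot: [0.706, -0.038, -0.706, -0.038]
ft_force: [0.2, -0.3, 0.9]
grip_width: 0.995
 t 2.1 pos [ 200.6 -591.9  231.3] shift [  31.3 -284.7 -223.5] rotvec [-0.006  -0.0001 -0.    ] F [ 0.2 -0.3  0.9] w 85.0
  down err [ 1.e-04 -1.e-04 -1.e+00] y [-0.108 -0.994  0.   ] shift in world-aligned after-rot axes [  31.3 -283.4 -225.2]
```

```bash
python3 -m handwheel '4 -35.5 -28 0 0 0 60; 4 -35.5 -28 0 0 0 60; 4 -35.5 -28 0 0 0 60; 4 -35.5 -28 0 0 0 60;4 -35.5 -28 0 0 0 60;4 -35.5 -28 0 0 0 60;4 -35.5 -28 0 0 0 60;3 -36 -27 0 0 0 60'; python3 -m handwheel '0 0 0 0 0 0 60; 0 0 0 0 0 0 60';cat > wr.py <<'E'
import sys
from h import *
def wray(c,p,M,u,v):
    K=np.array(c['camera_matrix']);T=np.array(c['T_tool_cam'])
    du,dv=(u-K[0,2]),(v-K[1,2]); r=np.hypot(du,dv); th=r/K[0,0]
    d=np.array([np.sin(th)*du/r,np.sin(th)*dv/r,np.cos(th)]) if r>0 else np.array([0,0,1.])
    return p+M@T[:3,3], M@T[:3,:3]@d
def wproj(c,p,M,X):
    K=np.array(c['camera_matrix']);T=np.array(c['T_tool_cam'])
    q=T[:3,:3].T@(M.T@(np.array(X)-p)-T[:3,3]); th=np.arctan2(np.hypot(q[0],q[1]),q[2]); f=np.arctan2(q[1],q[0])
    return K[0,2]+K[0,0]*th*np.cos(f),K[1,2]+K[1,1]*th*np.sin(f)
def wplane(c,p,M,u,v,z):
    o,d=wray(c,p,M,u,v); return o+d*(z-o[2])/d[2]
def wshot(name):
    p,M,o=tool(); c=cams.camera('wrist'); cv2.imwrite(f'pics/{name}.png',c['color']); np.savez(name+'.npz',p=p,M=M,**c); return c,p,M
def wload(name):
    c=dict(np.load(name+'.npz')); return c,c['p'],c['M']
E
python3 - <<'E'
from wr import *
full([.4535,-.333,.20],[.102,.995])
c,p,M=wshot('w1')
print(wproj(c,p,M,[.4535,-.333,.099]),wproj(c,p,M,[.4535,-.333,.049]))
print([(r['box'],r['conf']) for r in cams.recognise('wrist','guide_roller')])
E
```

```text
clock: 2.9
position: [0.4526, -0.3302, 0.2003]
ee_rot: [0.706, -0.036, -0.706, -0.036]
ft_force: [1.1, -0.8, 0.2]
grip_width: 0.704
clock: 3.1
position: [0.4522, -0.3308, 0.2003]
ee_rot: [-0.706, 0.035, 0.706, 0.035]
ft_force: [0.3, -1.2, -0.0]
grip_width: 0.702
 t 3.1 pos [ 452.2 -330.8  200.3] shift [ 0.3  2.1 -1.6] rotvec [ 0.0026  0.     -0.    ] F [ 0.3 -1.2 -0. ] w 60.0
  down err [-0. -0. -1.] y [-0.099 -0.995  0.   ] shift in world-aligned after-rot axes [ 0.3  2.1 -1.6]
(np.float64(322.02426716177143), np.float64(198.5739258444429)) (np.float64(321.53986621816233), np.float64(183.4296420254633))
[([309.9, 167.2, 29.7, 43.4], 0.94)]
```

View pics/w1.png

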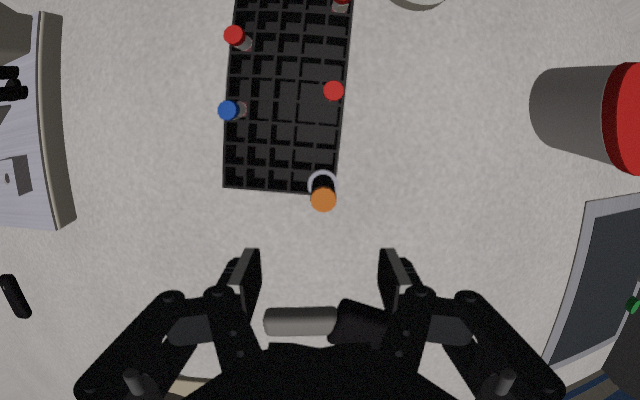

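The wrist view shows the orange top at (323,199). The position I computed predicts (322,198.6), so I'm going down to grasp.

```bash
python3 -m handwheel '36 2 -1.6 0 0 0 60; 36 0 0 0 0 0 60; 36 0 0 0 0 0 60; 28 0 0 0 0 0 60;8 0 0 0 0 0 60;0 0 0 0 0 0 60'
python3 - <<'E'
from wr import *
full([.4535,-.333,.056],[.102,.995])
c,p,M=wshot('w2')
E
```

```text
clock: 3.8
position: [0.4518, -0.3344, 0.0558]
ee_rot: [-0.706, 0.036, 0.707, 0.037]
ft_force: [-0.2, 0.3, 0.8]
grip_width: 0.7
 t 3.8 pos [ 451.8 -334.4   55.8] shift [-0.2 -1.6 -1.5] rotvec [-0.0017  0.0016  0.0006] F [-0.2  0.3  0.8] w 59.7
  down err [-1.5e-03  7.0e-04 -1.0e+00] y [-0.104 -0.995 -0.001] shift in world-aligned after-rot axes [-0.2 -1.6 -1.5]
```

View pics/w2.png

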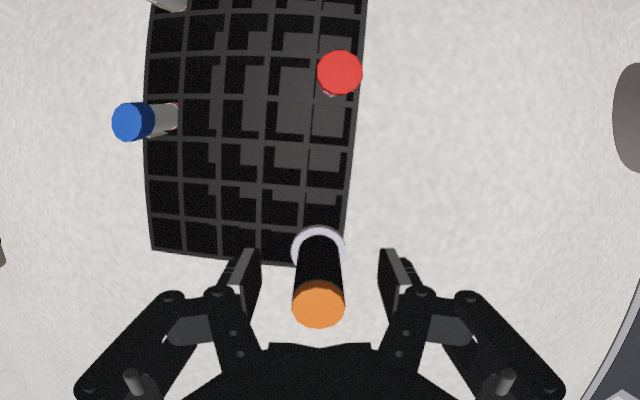

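The roller is centred between the fingers, with the orange top at (319,307). Closing now.

```bash
python3 -m handwheel '0 0 -1.5 0 0 0 30; 0 0 0 0 0 0 0; 0 0 0 0 0 0 0; 0 0 0 0 0 0 0; 0 0 0 0 0 0 0; 0 0 0 0 0 0 0; 0 0 0 0 0 0 0;0 0 0 0 0 0 0' 60
python3 - <<'E'
from wr import *
full([.4535,-.333,.056],[.102,.995])
c,p,M=wshot('w3')
E
```

```text
clock: 4.65
position: [0.4551, -0.3344, 0.0578]
ee_rot: [0.707, -0.037, -0.706, -0.036]
ft_force: [-1.1, 1.2, 6.2]
grip_width: 0.244
 t 4.65 pos [ 455.1 -334.4   57.8] shift [ 1.8 -1.3  1.8] rotvec [ 0.     -0.0019 -0.0012] F [-1.1  1.2  6.2] w 20.8
  down err [ 0.0017 -0.0014 -1.    ] y [-0.102 -0.995  0.001] shift in world-aligned after-rot axes [ 1.8 -1.3  1.8]
```

View pics/w3.png

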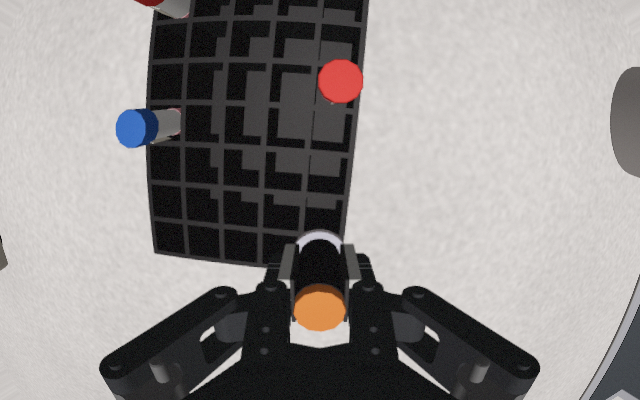

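```bash
python3 -m handwheel '-10 0 0 0 0 0 0;-15 0 0 0 0 0 0;-25 0 0 0 0 0 0;-35 0 0 0 0 0 0;-35 0 0 0 0 0 0; -30 0 0 0 0 0 0;0 0 0 0 0 0 0;0 0 0 0 0 0 0'
python3 - <<'E'
from wr import *
full([.5220,.0790,.20],[.102,.995])
c,p,M=wshot('w4')
E
```

```text
clock: 5.5
position: [0.4546, -0.3341, 0.2076]
ee_rot: [0.707, -0.037, -0.706, -0.036]
ft_force: [-0.0, -0.1, -0.8]
grip_width: 0.245
 t 5.5 pos [ 454.6 -334.1  207.6] shift [   7.2 -417.8  -24.9] rotvec [-0.     -0.0017 -0.0011] F [-0.  -0.1 -0.8] w 20.9
  down err [ 0.0015 -0.0013 -1.    ] y [-0.102 -0.995  0.001] shift in world-aligned after-rot axes [   7.6 -417.8  -24.9]
```

View pics/w4.png

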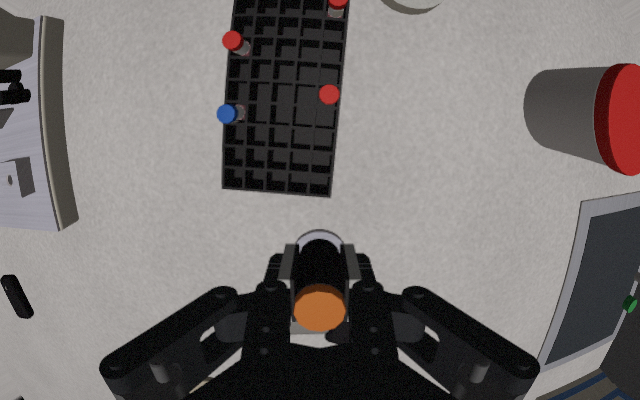

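The roller is held and hanging straight. Moving over to the socket.

```bash
python3 -m handwheel '1 -40 -2.5 0 0 0 0;1 -42 -2.5 0 0 0 0;1 -42 -2.5 0 0 0 0;1 -42 -2.5 0 0 0 0;1 -42 -2.5 0 0 0 0;1 -42 -2.5 0 0 0 0;1 -42 -2.5 0 0 0 0;0 -42 -2.5 0 0 0 0'; python3 -m handwheel '0 -42 -2.5 0 0 0 0;0 -42 -2.5 0 0 0 0;0 0 0 0 0 0 0;0 0 0 0 0 0 0'
python3 - <<'E'
from wr import *
full([.5220,.0790,.20],[.102,.995])
c,p,M=wshot('w5')
for q in [(.522,.079,.088),(.522,.082,.088)]: print(wproj(c,p,M,q))
E
```

```text
clock: 6.35
position: [0.5075, -0.0022, 0.1981]
ee_rot: [-0.705, 0.036, 0.707, 0.036]
ft_force: [1.2, 0.5, -1.4]
grip_width: 0.242
clock: 6.75
position: [0.5211, 0.0802, 0.1981]
ee_rot: [-0.705, 0.035, 0.707, 0.035]
ft_force: [0.1, -0.8, -1.8]
grip_width: 0.243
 t 6.75 pos [521.1  80.2 198.1] shift [-1.9  1.1 -1. ] rotvec [ 0.0024  0.0023 -0.0003] F [ 0.1 -0.8 -1.8] w 20.8
  down err [-2.3e-03 -1.0e-04 -1.0e+00] y [-0.1   -0.995  0.   ] shift in world-aligned after-rot axes [-1.9  1.1 -1. ]
(np.float64(320.6944811432779), np.float64(195.84214810126204))
(np.float64(317.1904419923778), np.float64(196.18135785294243))
```

View pics/w5.png

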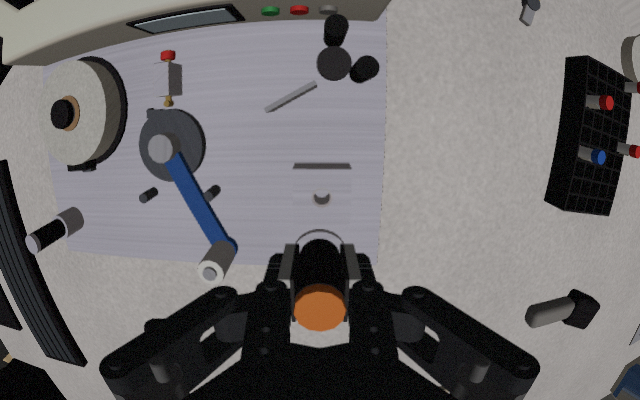

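Run:
```python
from wr import *
c,p,M=wload('w5')
a=c['color'][155:235,280:360]
cv2.imwrite('pics/w5z.png',cv2.resize(a,None,fx=7,fy=7,interpolation=cv2.INTER_CUBIC))
print(cv2.cvtColor(a,cv2.COLOR_BGR2GRAY)[32:56,28:54])
print([(u,v,np.round(wplane(c,p,M,u,v,.088)*1000,1)) for u,v in [(321.5,198.5),(313,198),(330,198),(321.5,191),(321.5,206)]])
```

```text
[[148 148 149 149 148 149 149 150 148 149 148 149 147 149 147 147 147 148
  148 148 149 149 148 148 148 149]
 [149 152 147 150 148 150 150 151 150 149 148 148 147 148 146 150 150 148
  150 150 151 151 149 151 149 151]
 [148 150 148 151 152 151 149 150 146 144 144 143 145 145 148 146 145 146
  146 145 149 149 149 150 147 147]
 [144 143 146 147 145 143 145 144 145 146 149 148 148 148 148 147 148 147
  147 148 145 145 147 145 147 143]
 [145 146 147 146 146 145 145 145 149 150 150 149 151 151 150 149 151 152
  152 148 150 149 145 145 143 145]
 [149 149 147 151 145 145 145 148 149 151 151 148 150 152 149 151 151 151
  150 151 144 146 147 148 148 147]
 [153 152 151 150 148 143 141 136 148 146 147 148 149 147 148 149 147 149
  147 143 124 135 146 152 151 150]
 [155 153 153 152 147 136 116  94 139 148 147 146 147 148 148 146 148 145
  141 125  82 110 139 150 150 153]
 [155 155 156 151 145 125  83  70  93 136 147 147 148 146 148 147 147 138
  106  72  64  98 129 150 153 152]
 [152 152 153 146 142 121  79  63  72 101 122 133 135 146 147 136 125 111
   75  68  62  94 126 146 151 152]
 [150 151 
[... 1035 characters left out ...]
7 136 139
  145 143 149 152 152 151 150 151]
 [151 151 152 152 152 152 151 152 153 149 147 145 145 144 141 143 145 150
  151 150 150 151 153 150 152 152]
 [151 151 150 148 148 149 151 151 150 151 149 149 149 147 147 150 151 152
  152 150 150 150 151 150 151 153]
 [151 150 148 148 149 151 151 148 150 151 150 149 147 149 150 148 152 149
  150 149 149 151 150 150 152 149]
 [147 150 151 149 149 150 149 149 149 152 149 151 151 151 150 150 152 150
  149 151 151 150 151 151 151 151]]
[(321.5, 198.5, array([519.6,  78.6,  88. ])), (313, 198, array([520.7,  85.7,  88. ])), (330, 198, array([519.3,  71.3,  88. ])), (321.5, 191, array([526.2,  77.9,  88. ])), (321.5, 206, array([512.8,  79.2,  88. ]))]
```

View pics/w5z.png

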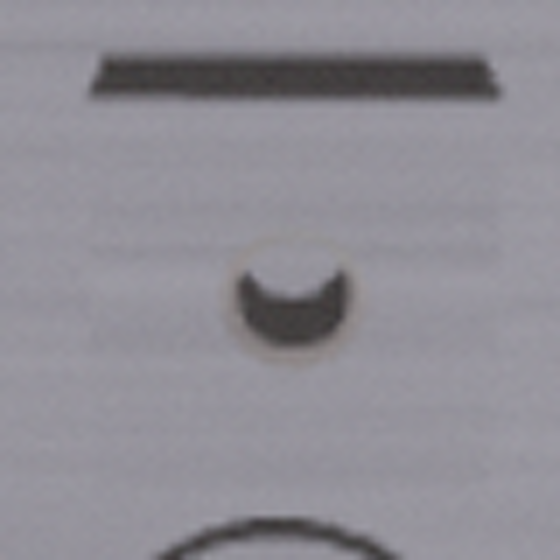

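Run:
```python
from wr import *
c,p,M=wload('w5')
h=wplane(c,p,M,321.1,197.7,.088); print('hole',h*1000)
hsv=cv2.cvtColor(c['color'],cv2.COLOR_BGR2HSV)
m=cv2.inRange(hsv,(5,120,60),(22,255,255)); m[:280]=0; m[:,:285]=0;m[:,355:]=0
n,l,st,ce=cv2.connectedComponentsWithStats(m); i=1+np.argmax(st[1:,4]); print('orange',st[i],ce[i])
# roller axis (vertical) candidates in tool: predict image of orange disc top circle r=11 and flange circle r=15 top
a=np.linspace(0,2*np.pi,60,endpoint=False)
for dz in (-4,-2,0,2,4):
    ax=p+M@np.array([0,0,dz/1000.])
    top=[wproj(c,p,M,[ax[0]+.011*np.cos(t),ax[1]+.011*np.sin(t),p[2]+.0412]) for t in a]
    ed=[wproj(c,p,M,[ax[0]+.011*np.cos(t),ax[1]+.011*np.sin(t),p[2]+.0352]) for t in a]
    fl=[wproj(c,p,M,[ax[0]+.015*np.cos(t),ax[1]+.015*np.sin(t),p[2]-.0088]) for t in a]
    flb=[wproj(c,p,M,[ax[0]+.015*np.cos(t),ax[1]+.015*np.sin(t),p[2]-.0128]) for t in a]
    f=lambda q:[round(float(v),1) for v in (*np.min(q,0),*np.max(q,0))]
    print(dz,'top',f(top),'orange bottom edge',f(ed),'flange',f(fl),f(flb))
z=c['color'][215:345,255:385]
cv2.imwrite('pics/w5y.png',cv2.resize(z,None,fx=4.5,fy=4.5,interpolation=cv2.INTER_CUBIC))
d=c['depth']; print(d[300:318:4,320], d[232:250:3,319])
```

```text
hole [520.31673974  78.81960674  88.        ]
orange [ 293  284   54   47 1906] [319.33945435 307.8069255 ]
-4 top [292.4, 276.3, 347.7, 320.4] orange bottom edge [293.5, 268.4, 346.6, 311.6] flange [292.1, 219.2, 347.4, 268.8] [292.7, 216.5, 346.8, 265.3]
-2 top [292.7, 280.7, 347.5, 323.9] orange bottom edge [293.7, 272.7, 346.4, 315.2] flange [292.2, 222.7, 347.3, 271.9] [292.8, 219.9, 346.7, 268.3]
0 top [292.9, 285.0, 347.3, 327.4] orange bottom edge [293.9, 276.9, 346.2, 318.6] flange [292.4, 226.2, 347.2, 274.9] [292.9, 223.4, 346.6, 271.3]
2 top [293.1, 289.2, 347.1, 330.9] orange bottom edge [294.1, 281.0, 346.0, 322.0] flange [292.5, 229.7, 347.0, 277.8] [293.0, 226.8, 346.4, 274.2]
4 top [293.3, 293.4, 346.8, 334.2] orange bottom edge [294.3, 285.1, 345.8, 325.4] flange [292.6, 233.1, 346.9, 280.8] [293.2, 230.2, 346.3, 277.1]
[0.11749697 0.11954854 0.12031629 0.12017039 0.12102821] [0.16328779 0.16537407 0.16535126 0.16111706 0.1587482  0.15482521]
```

View pics/w5y.png

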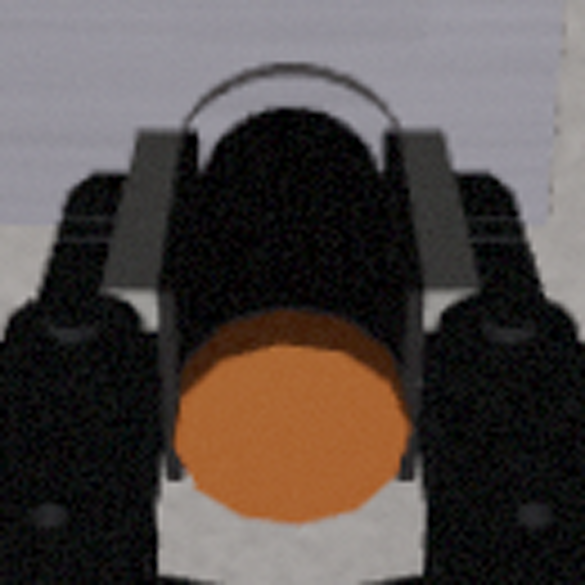

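Two independent estimates agree. Wrist-only measurement puts the insertion TCP at (523.0, 78.6), and the scene and side cameras put it at (522.8, 77.9). I'm aligning on that and going lower.

```bash
python3 -m handwheel '20 1.7 -2 0 0.002 0 0;22 0 0 0 0 0 0;16 0 0 0 0 0 0;0 0 0 0 0 0 0;0 0 0 0 0 0 0'
python3 - <<'E'
from wr import *
full([.5229,.0783,.138],[.102,.995])
c,p,M=wshot('w6')
s=cams.camera('side');cv2.imwrite('pics/s6.png',cv2.resize(s['color'][195:285,250:350],None,fx=6,fy=6,interpolation=cv2.INTER_CUBIC))
s=cams.camera('scene');cv2.imwrite('pics/c6.png',cv2.resize(s['color'][120:220,290:400],None,fx=6,fy=6,interpolation=cv2.INTER_CUBIC))
E
```

```text
clock: 7.3
position: [0.5237, 0.0763, 0.1414]
ee_rot: [0.707, -0.037, -0.706, -0.036]
ft_force: [0.3, 0.4, -0.7]
grip_width: 0.24
 t 7.3 pos [523.7  76.3 141.4] shift [ 3.4 -1.9  1. ] rotvec [-0.0016 -0.0014 -0.0005] F [ 0.3  0.4 -0.7] w 20.5
  down err [ 1.4e-03 -6.0e-04 -1.0e+00] y [-0.104 -0.995  0.   ] shift in world-aligned after-rot axes [ 3.4 -1.9  1. ]
```

View pics/w6.png

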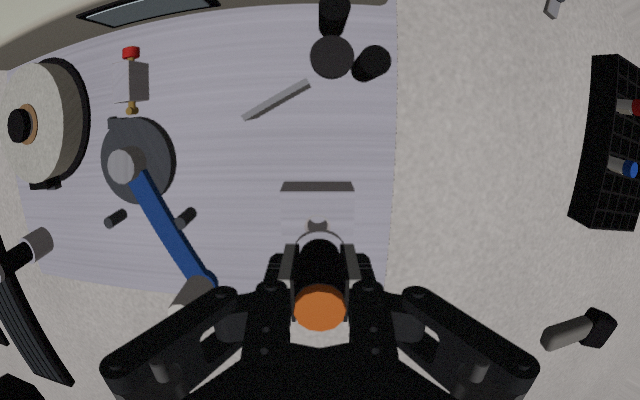

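View pics/s6.png

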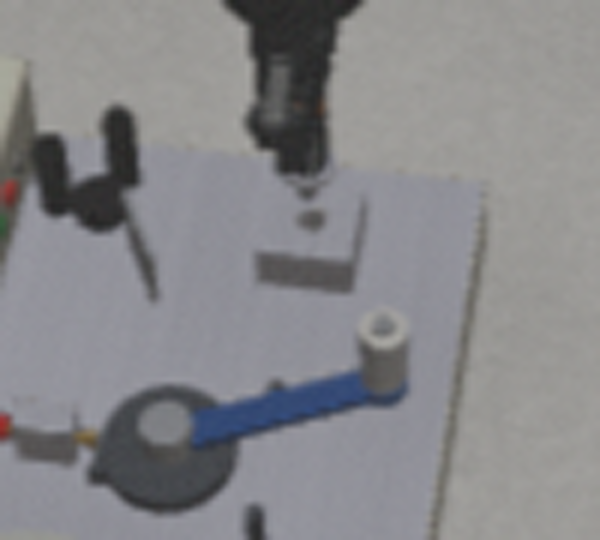

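View pics/c6.png

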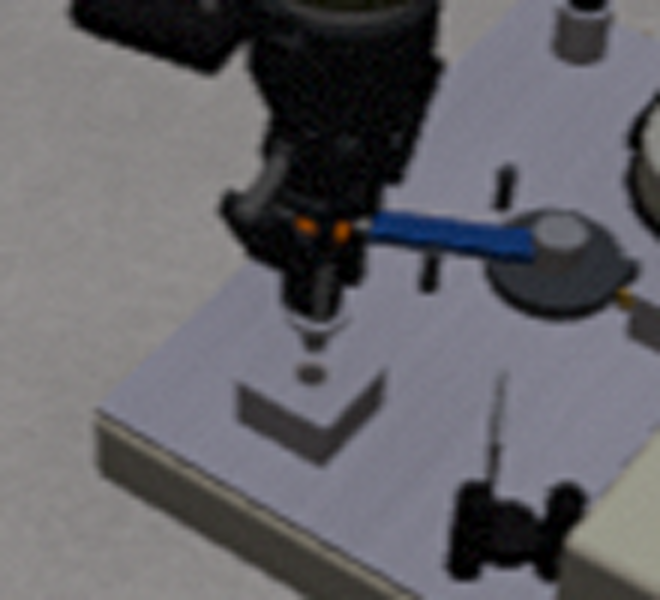

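```bash
python3 -m handwheel '0 -1.9 1 0 0 0 0;0 0 0 0 0 0 0;0 0 0 0 0 0 0;0 0 0 0 0 0 0'
python3 - <<'E'
from wr import *
full([.5229,.0783,.138],[.102,.995])
c,p,M=wshot('w7')
full([.5229,.0783,.138],[.102,.995])
a=c['color'][205:285,275:365]
cv2.imwrite('pics/w7z.png',cv2.resize(a,None,fx=7,fy=7,interpolation=cv2.INTER_CUBIC))
E
```

```text
clock: 7.85
position: [0.5231, 0.0794, 0.1414]
ee_rot: [0.707, -0.036, -0.705, -0.036]
ft_force: [-0.6, 0.2, -1.0]
grip_width: 0.242
 t 7.85 pos [523.1  79.4 141.4] shift [3.4 1.1 0. ] rotvec [ 0.0001 -0.0022 -0.0001] F [-0.6  0.2 -1. ] w 20.7
  down err [ 2.2e-03 -3.0e-04 -1.0e+00] y [-0.102 -0.995  0.   ] shift in world-aligned after-rot axes [3.4 1.1 0. ]
 t 7.9 pos [523.   79.4 141.4] shift [3.4 1.1 0. ] rotvec [ 0.     -0.0021 -0.0001] F [ 0.1 -0.5 -0.7] w 20.9
  down err [ 2.1e-03 -3.0e-04 -1.0e+00] y [-0.102 -0.995  0.   ] shift in world-aligned after-rot axes [3.4 1.1 0. ]
```

View pics/w7z.png

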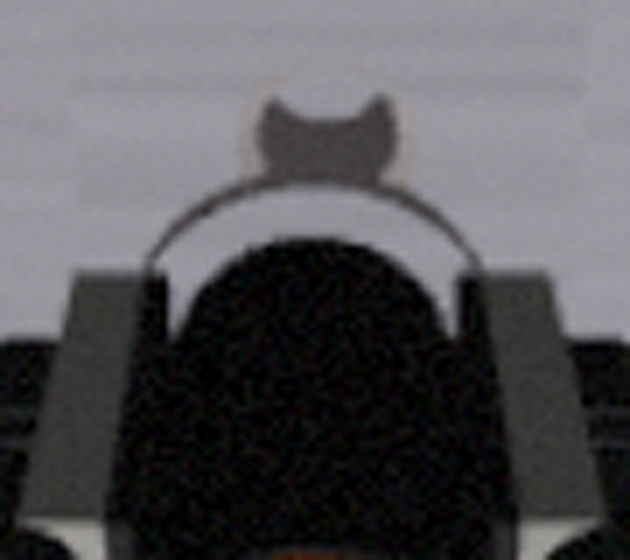

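```bash
python3 -m handwheel '6 0.8 0 0 -0.002 0 0;6 0 0 0 0 0 0;0 0 0 0 0 0 0;0 0 0 0 0 0 0'
python3 - <<'E'
from wr import *
full([.5229,.0783,.101],[.102,.995])
c,p,M=wshot('w8')
a=c['color'][205:285,275:365]
cv2.imwrite('pics/w8z.png',cv2.resize(a,None,fx=7,fy=7,interpolation=cv2.INTER_CUBIC))
s=cams.camera('side');cv2.imwrite('pics/s8.png',cv2.resize(s['color'][205:255,270:330],None,fx=10,fy=10,interpolation=cv2.INTER_CUBIC))
s=cams.camera('scene');cv2.imwrite('pics/c8.png',cv2.resize(s['color'][160:210,315:375],None,fx=10,fy=10,interpolation=cv2.INTER_CUBIC))
E
```

```text
clock: 8.3
position: [0.5227, 0.0786, 0.1289]
ee_rot: [-0.706, 0.036, 0.706, 0.036]
ft_force: [-0.3, -0.4, -0.4]
grip_width: 0.241
 t 8.3 pos [522.7  78.6 128.9] shift [27.9  0.3 -0.2] rotvec [ 0.      0.0007 -0.0001] F [-0.3 -0.4 -0.4] w 20.5
  down err [-7.e-04 -0.e+00 -1.e+00] y [-0.102 -0.995  0.   ] shift in world-aligned after-rot axes [27.9  0.3 -0.2]
```

View pics/w8z.png

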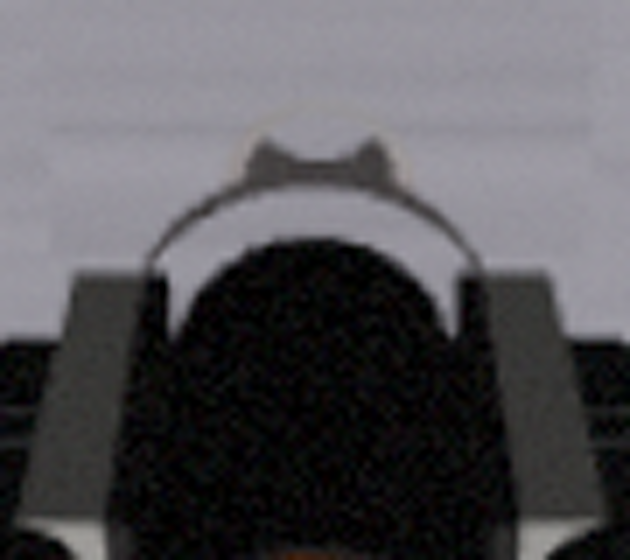

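View pics/s8.png

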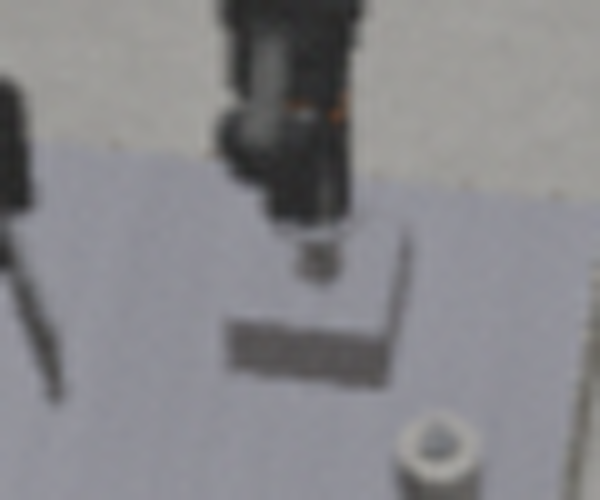

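View pics/c8.png

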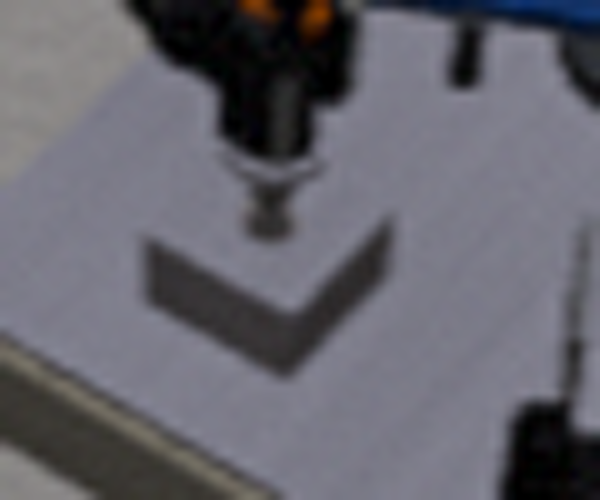

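All three views show the pin directly over the hole. Inserting in small steps.

```bash
python3 -m handwheel '4 0.3 0 0 0 0 0;3 0 0 0 0 0 0;3 0 0 0 0 0 0;0 0 0 0 0 0 0';python3 - <<'E'
from wr import *
full([.5229,.0783,.101],[.102,.995])
E
```

```text
clock: 8.85
position: [0.5226, 0.0782, 0.1187]
ee_rot: [-0.706, 0.036, 0.706, 0.036]
ft_force: [-0.8, 0.1, -1.2]
grip_width: 0.244
 t 8.85 pos [522.6  78.2 118.7] shift [17.7 -0.1 -0.3] rotvec [-0.      0.0008 -0.0002] F [-0.8  0.1 -1.2] w 20.8
  down err [-8.e-04 -1.e-04 -1.e+00] y [-0.102 -0.995  0.   ] shift in world-aligned after-rot axes [17.7 -0.1 -0.3]
```

```bash
python3 -m handwheel '4 0 0 0 0 0 0;4 0 0 0 0 0 0;4 0 0 0 0 0 0;0 0 0 0 0 0 0';python3 - <<'E'
from wr import *
full([.5229,.0783,.101],[.102,.995])
E
```

```text
clock: 9.25
position: [0.5226, 0.0782, 0.1066]
ee_rot: [-0.706, 0.036, 0.706, 0.036]
ft_force: [-0.1, -0.8, -1.9]
grip_width: 0.245
 t 9.25 pos [522.6  78.2 106.6] shift [ 5.6 -0.2 -0.3] rotvec [-0.      0.0008 -0.0002] F [-0.1 -0.8 -1.9] w 20.9
  down err [-8.e-04 -2.e-04 -1.e+00] y [-0.102 -0.995  0.   ] shift in world-aligned after-rot axes [ 5.6 -0.2 -0.3]
```

```bash
python3 -m handwheel '3 0 0 0 0 0 0;2 0 0 0 0 0 0;0 0 0 0 0 0 0';python3 -m handwheel '1.5 0 0 0 0 0 0;0 0 0 0 0 0 0'; python3 -m handwheel '1.5 0 0 0 0 0 0;0 0 0 0 0 0 0'
```

```text
clock: 9.55
position: [0.5227, 0.0783, 0.102]
ee_rot: [-0.706, 0.036, 0.706, 0.036]
ft_force: [0.2, 0.4, -1.4]
grip_width: 0.242
clock: 9.75
position: [0.523, 0.0783, 0.1008]
ee_rot: [0.706, -0.036, -0.706, -0.036]
ft_force: [0.8, 0.2, -1.2]
grip_width: 0.245
clock: 9.95
position: [0.5231, 0.0783, 0.1007]
ee_rot: [0.706, -0.036, -0.706, -0.036]
ft_force: [-6.7, -1.3, 15.1]
grip_width: 0.242
```

Contact came at z = 0.1007 with 15 N. I'd predicted home at 0.1008, so the flange looks seated. I'll relax, release and check.

```bash
python3 -m handwheel '-1 0 0 0 0 0 0;0 0 0 0 0 0 26;0 0 0 0 0 0 34;0 0 0 0 0 0 48;0 0 0 0 0 0 48';python3 - <<'E'
from wr import *
full([.5229,.0783,.2],[.102,.995])
c,p,M=wshot('w9')
E
```

```text
clock: 10.45
position: [0.5229, 0.0783, 0.1002]
ee_rot: [-0.706, 0.036, 0.706, 0.036]
ft_force: [0.5, -0.2, 0.5]
grip_width: 0.566
 t 10.45 pos [522.9  78.3 100.2] shift [-99.8  -0.   -0. ] rotvec [-0.      0.0001 -0.    ] F [ 0.5 -0.2  0.5] w 48.3
  down err [-1.e-04 -0.e+00 -1.e+00] y [-0.102 -0.995  0.   ] shift in world-aligned after-rot axes [-99.8  -0.   -0. ]
```

View pics/w9.png

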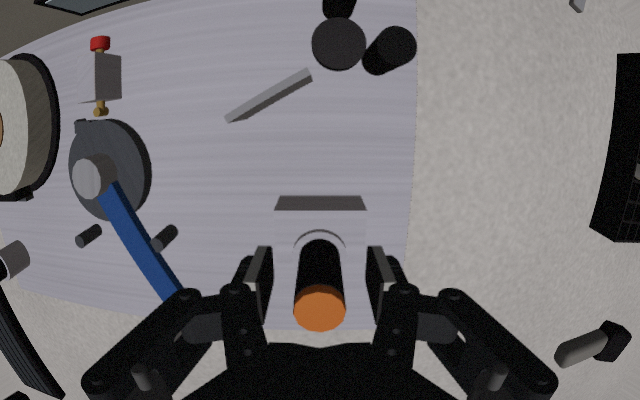

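```bash
python3 -m handwheel '-15 0 0 0 0 0 48;-30 0 0 0 0 0 48;-35 0 0 0 0 0 48;-20 0 0 0 0 0 48;0 0 0 0 0 0 48;0 0 0 0 0 0 48';python3 - <<'E'
from wr import *
yd=[np.cos(np.pi/2-.102-.0),np.sin(np.pi/2-.102)]
full([.4804,.1758,.2],yd)
c,p,M=wshot('w10')
s=cams.camera('side');cv2.imwrite('pics/s10.png',cv2.resize(s['color'][205:285,250:346],None,fx=7,fy=7,interpolation=cv2.INTER_CUBIC)); np.savez('s10.npz',**s)
w=cloud(s)
hsv=cv2.cvtColor(s['color'],cv2.COLOR_BGR2HSV); m=cv2.inRange(hsv,(5,130,80),(22,255,255)); m[:200]=0;m[260:]=0
q=w[(m>0)]; print('orange',len(q),np.nanmax(q,0),np.nanmin(q,0),np.nanmean(q,0))
k=(c:=dict(c))
print(wproj(c,p,M,[.5205,.0788,.142]),wproj(c,p,M,[.4804,.1758,.13]))
E
```

```text
clock: 11.1
position: [0.5231, 0.0783, 0.2011]
ee_rot: [0.707, -0.036, -0.706, -0.036]
ft_force: [-0.1, -0.4, -0.5]
grip_width: 0.563
 t 11.1 pos [523.1  78.3 201.1] shift [  1.  -92.6  52.4] rotvec [-0.0001 -0.0013 -0.    ] F [-0.1 -0.4 -0.5] w 48.1
  down err [ 1.2e-03 -2.0e-04 -1.0e+00] y [-0.102 -0.995  0.   ] shift in world-aligned after-rot axes [  1.1 -92.6  52.4]
orange 25 [0.52834301 0.0906091  0.14439999] [0.51275177 0.0747491  0.13323979] [0.52113512 0.08271087 0.13989704]
(np.float64(319.2950313947906), np.float64(222.24296395592205)) (np.float64(208.5600540279902), np.float64(271.40556429471116))
```

View pics/w10.png

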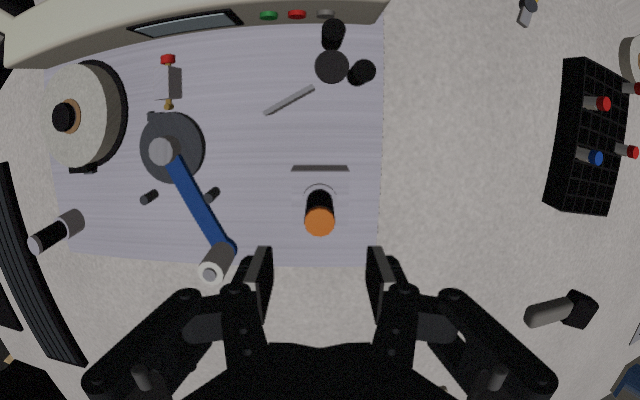

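View pics/s10.png

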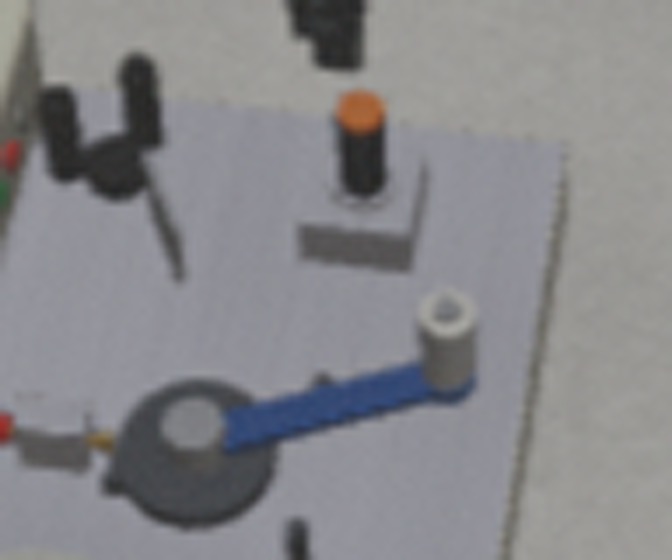

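The roller is standing in the block with its flange on the mouth (side view, zoomed: flange at about (362,200), orange top at (360,110)). The idler shows at (211,274) in the wrist view.

Run:
```python
from wr import *
c,p,M=wload('w10'); print(wplane(c,p,M,211,274,.13))
a=c['color'][235:315,170:270]
cv2.imwrite('pics/w10z.png',cv2.resize(a,None,fx=6,fy=6,interpolation=cv2.INTER_CUBIC))
```

```text
[0.47780043 0.17424086 0.13      ]
```

View pics/w10z.png

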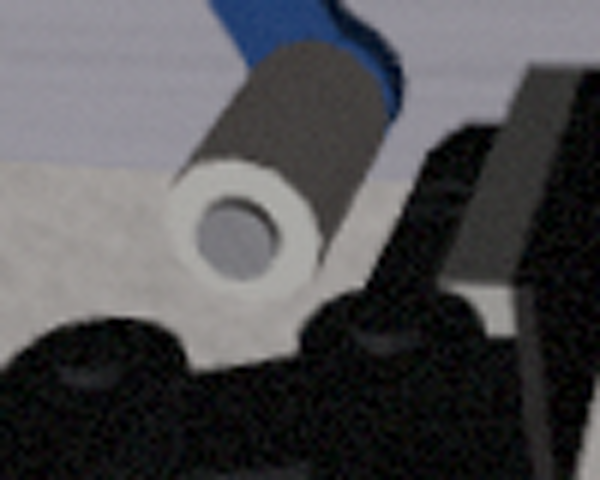

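```bash
python3 -m handwheel '0 -30 17 0 0 0 60;0 -31 18 0 0 0 60;0 -31 17 0 0 0 60;0 0 0 0 0 0 60;0 0 0 0 0 0 60'
python3 - <<'E'
from wr import *
full([.4804,.1758,.2],[.102,.995])
c,p,M=wshot('w11')
print(wproj(c,p,M,[.4804,.1758,.13]))
E
```

```text
clock: 11.7
position: [0.48, 0.1754, 0.1996]
ee_rot: [-0.706, 0.036, 0.707, 0.035]
ft_force: [0.8, -1.1, -0.5]
grip_width: 0.701
 t 11.7 pos [480.  175.4 199.6] shift [-0.4 -0.4 -0.4] rotvec [ 0.0017  0.0011 -0.0007] F [ 0.8 -1.1 -0.5] w 59.9
  down err [-1.2e-03 -5.0e-04 -1.0e+00] y [-0.1   -0.995  0.001] shift in world-aligned after-rot axes [-0.4 -0.4 -0.4]
(np.float64(318.8930689922147), np.float64(212.9060465108089))
```

View pics/w11.png

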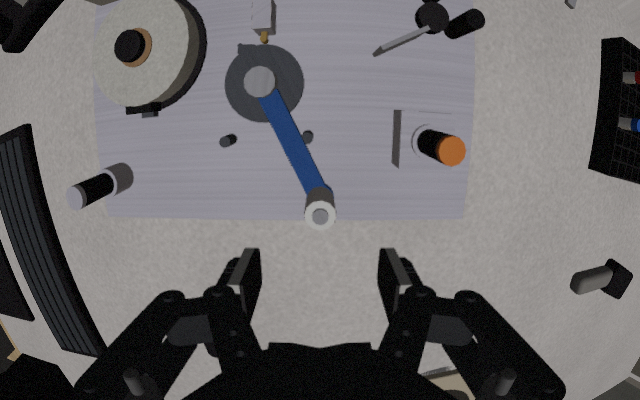

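```bash
python3 -m handwheel '35 0.5 1 0 0 0 60;35 0 0 0 0 0 60;25 0 0 0 0 0 60;8 0 0 0 0 0 60;0 0 0 0 0 0 60;0 0 0 0 0 0 60'
python3 - <<'E'
from wr import *
full([.480,.1755,.097],[.102,.995])
c,p,M=wshot('w12')
E
```

```text
clock: 12.35
position: [0.4804, 0.1746, 0.0984]
ee_rot: [0.707, -0.036, -0.706, -0.037]
ft_force: [0.4, -0.2, 0.1]
grip_width: 0.701
 t 12.35 pos [480.4 174.6  98.4] shift [ 1.4 -0.9  0.5] rotvec [-0.0008 -0.0012  0.0005] F [ 0.4 -0.2  0.1] w 59.8
  down err [ 1.2e-03  3.0e-04 -1.0e+00] y [-0.103 -0.995 -0.   ] shift in world-aligned after-rot axes [ 1.4 -0.9  0.5]
```

View pics/w12.png

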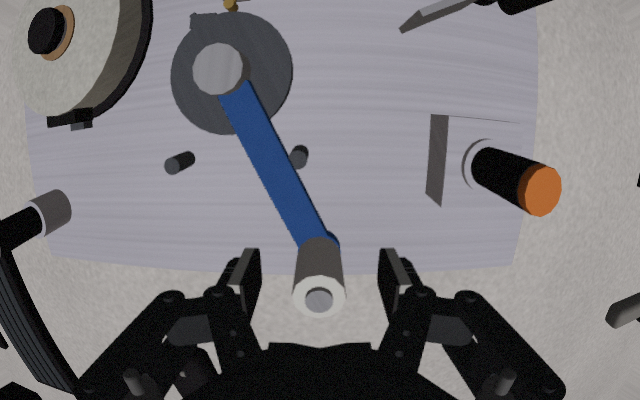

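The idler, at (319,297), is centred between the fingers. Closing gently.

```bash
python3 -m handwheel '0 0 0 0 0 0 28;0 0 0 0 0 0 15;0 0 0 0 0 0 15;0 0 0 0 0 0 15;0 0 0 0 0 0 15;0 0 0 0 0 0 15' 40
python3 - <<'E'
import numpy as np
# arc steps in tool axes: tool y=-lab y, tool z=-lab x
th=np.linspace(-.45,.45,9); P=np.c_[-110*np.cos(th),110*np.sin(th)]
d=np.diff(P,axis=0); print(np.round(np.c_[-d[:,1],-d[:,0]],1))
from wr import *
full([.4804,.1758,.097],[.102,.995])
E
```

```text
clock: 13.0
position: [0.4799, 0.1749, 0.0979]
ee_rot: [0.707, -0.036, -0.706, -0.036]
ft_force: [-0.8, -0.1, 6.3]
grip_width: 0.272
[[-11.4   4.7]
 [-11.9   3.4]
 [-12.2   2.1]
 [-12.3   0.7]
 [-12.3  -0.7]
 [-12.2  -2.1]
 [-11.9  -3.4]
 [-11.4  -4.7]]
 t 13.0 pos [479.9 174.9  97.9] shift [ 0.9 -1.  -0.4] rotvec [-0.     -0.001   0.0002] F [-0.8 -0.1  6.3] w 23.2
  down err [ 1.e-03  1.e-04 -1.e+00] y [-0.102 -0.995 -0.   ] shift in world-aligned after-rot axes [ 0.9 -1.  -0.4]
```

```bash
python3 -m handwheel '0 -5.7 2.4 0 0 0 15;0 -5.7 2.3 0 0 0 15;0 -5.9 1.7 0 0 0 15;0 -6 1.7 0 0 0 15;0 -6.1 1.1 0 0 0 15;0 -6.1 1 0 0 0 15;0 -6.1 0.4 0 0 0 15;0 -6.2 0.3 0 0 0 15'
python3 - <<'E'
from wr import *
full([.4804,.1758,.097],[.102,.995])
E
python3 -m handwheel '0 -6.1 -0.3 0 0 0 15;0 -6.2 -0.4 0 0 0 15;0 -6.1 -1 0 0 0 15;0 -6.1 -1.1 0 0 0 15;0 0 0 0 0 0 15'
python3 - <<'E'
from wr import *
full([.490,.2707,.097],[.102,.995])
c,p,M=wshot('w13')
E
```

```text
clock: 13.8
position: [0.4736, 0.2217, 0.0977]
ee_rot: [-0.706, 0.038, 0.706, 0.035]
ft_force: [-3.7, -9.3, 11.7]
grip_width: 0.267
 t 13.8 pos [473.6 221.7  97.7] shift [  0.8  45.  -11.5] rotvec [-0.0013  0.0002 -0.0032] F [-3.7 -9.3 11.7] w 22.8
  down err [-5.0e-04 -3.2e-03 -1.0e+00] y [-0.103 -0.995  0.003] shift in world-aligned after-rot axes [  0.7  45.  -11.4]
clock: 14.3
position: [0.4788, 0.247, 0.0977]
ee_rot: [-0.706, 0.037, 0.706, 0.035]
ft_force: [-5.2, -5.4, 10.0]
grip_width: 0.265
 t 14.3 pos [478.8 247.   97.7] shift [  0.7 -24.7  -8.7] rotvec [-0.      0.0002 -0.0019] F [-5.2 -5.4 10. ] w 22.7
  down err [-4.0e-04 -1.9e-03 -1.0e+00] y [-0.102 -0.995  0.002] shift in world-aligned after-rot axes [  0.7 -24.7  -8.7]
```

View pics/w13.png

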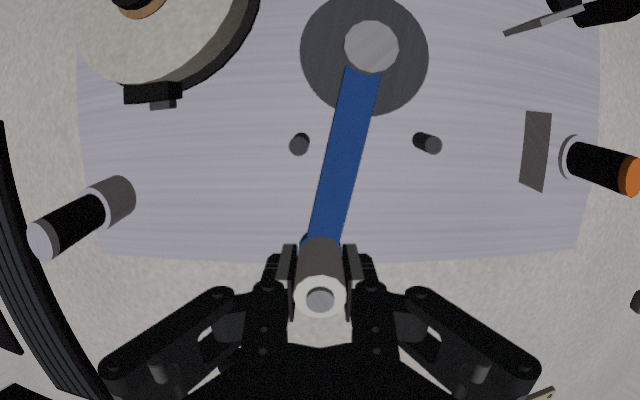

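```bash
python3 -m handwheel '0 -6 -1.6 0 0 0 15;0 -6 -1.8 0 0 0 15;0 -5.8 -2.2 0 0 0 15;0 0 0 0 0 0 15'
python3 -m handwheel '0 -3 -1.2 0 0 0 15;0 -3 -1.3 0 0 0 15;0 0 0 0 0 0 15'
python3 - <<'E'
from wr import *
full([.490,.2707,.097],[.102,.995])
c,p,M=wshot('w14')
E
```

```text
clock: 14.75
position: [0.486, 0.2638, 0.0977]
ee_rot: [-0.706, 0.037, 0.707, 0.035]
ft_force: [-5.5, -7.4, 12.9]
grip_width: 0.269
clock: 15.05
position: [0.4889, 0.2691, 0.0977]
ee_rot: [-0.706, 0.037, 0.707, 0.035]
ft_force: [-6.8, -7.3, 12.6]
grip_width: 0.27
 t 15.05 pos [488.9 269.1  97.7] shift [ 0.7 -1.7 -0.9] rotvec [-0.0005  0.0009 -0.003 ] F [-6.8 -7.3 12.6] w 23.1
  down err [-0.0012 -0.0029 -1.    ] y [-0.102 -0.995  0.003] shift in world-aligned after-rot axes [ 0.7 -1.7 -0.9]
```

View pics/w14.png

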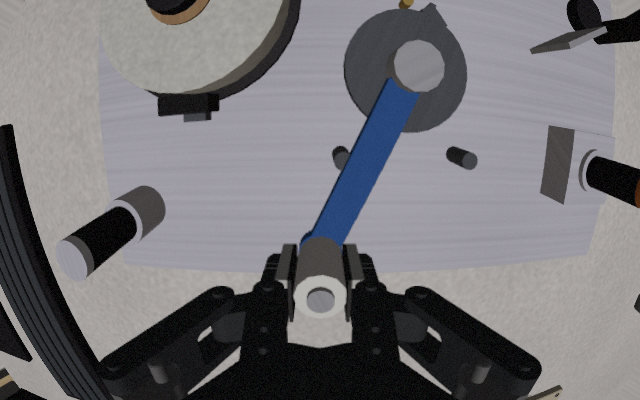

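```bash
python3 -m handwheel '0 -1.3 -0.6 0 0 0 15;0 0 0 0 0 0 15'
python3 -m handwheel '0 -0.9 -0.4 0 0 0 15;0 0 0 0 0 0 15'
python3 -m handwheel '0 -0.9 -0.4 0 0 0 15;0 0 0 0 0 0 15'
python3 -m handwheel '0 -0.9 -0.4 0 0 0 15;0 0 0 0 0 0 15'
```

```text
clock: 15.3
position: [0.4896, 0.2701, 0.0977]
ee_rot: [-0.706, 0.037, 0.707, 0.035]
ft_force: [-6.5, -7.7, 11.9]
grip_width: 0.268
clock: 15.5
position: [0.4898, 0.2706, 0.0976]
ee_rot: [-0.706, 0.038, 0.707, 0.035]
ft_force: [-8.2, -9.0, 13.5]
grip_width: 0.268
clock: 15.7
position: [0.4899, 0.2708, 0.0975]
ee_rot: [-0.705, 0.038, 0.707, 0.035]
ft_force: [-11.5, -12.9, 16.5]
grip_width: 0.264
clock: 15.9
position: [0.49, 0.2709, 0.0974]
ee_rot: [-0.705, 0.039, 0.707, 0.034]
ft_force: [-14.0, -15.2, 18.7]
grip_width: 0.27
```

The position has stalled at (0.490, 0.271), which is the computed stop, and the push has risen to about 20 N along the swing. I'll hold and check everything.

```bash
python3 -m handwheel '0 0 0 0 0 0 15;0 0 0 0 0 0 15;0 0 0 0 0 0 15;0 0 0 0 0 0 15;0 0 0 0 0 0 15'
python3 - <<'E'
from wr import *
full([.490,.2707,.097],[.102,.995])
c,p,M=wshot('w15')
s=cams.camera('side');t=cams.camera('scene')
for n,d in (('side',s),('scene',t)): np.savez(n+'15.npz',**d)
cv2.imwrite('pics/s15.png',cv2.resize(s['color'][120:345,195:400],None,fx=2.6,fy=2.6,interpolation=cv2.INTER_CUBIC))
cv2.imwrite('pics/c15.png',t['color'])
w=cloud(s)
hsv=cv2.cvtColor(s['color'],cv2.COLOR_BGR2HSV); m=cv2.inRange(hsv,(5,130,80),(22,255,255)); m[:200]=0;m[260:]=0
q=w[(m>0)]; print('orange',len(q),np.nanmax(q,0),np.nanmin(q,0))
# arm angle from wrist: hub and bar
print('stop idler',wproj(c,p,M,[.490,.2707,.13]))
full([.490,.2707,.097],[.102,.995])
E
```

```text
clock: 16.4
position: [0.49, 0.2709, 0.0974]
ee_rot: [-0.705, 0.039, 0.707, 0.034]
ft_force: [-12.7, -14.7, 19.0]
grip_width: 0.27
 t 16.4 pos [490.  270.9  97.4] shift [ 0.4  0.2 -0. ] rotvec [-0.0014  0.0032 -0.0068] F [-12.7 -14.7  19. ] w 23.0
  down err [-0.0039 -0.0064 -1.    ] y [-0.103 -0.995  0.007] shift in world-aligned after-rot axes [ 0.4  0.2 -0. ]Traceback (most recent call last):
  File "<stdin>", line 10, in <module>
    res = np.fmax.reduce(a, axis=axis, out=out, **kwargs)
ValueError: zero-size array to reduction operation fmax which has no identity
```

View pics/w15.png

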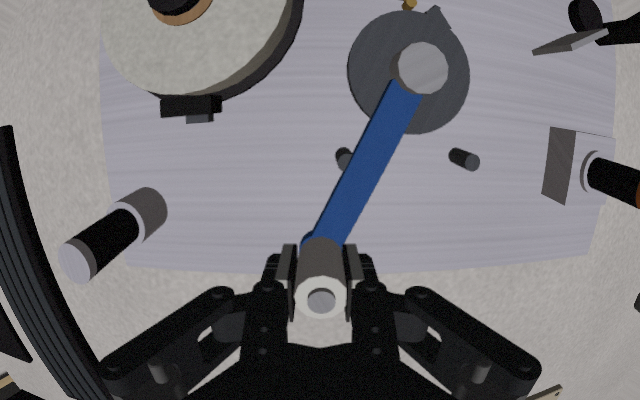

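View pics/s15.png

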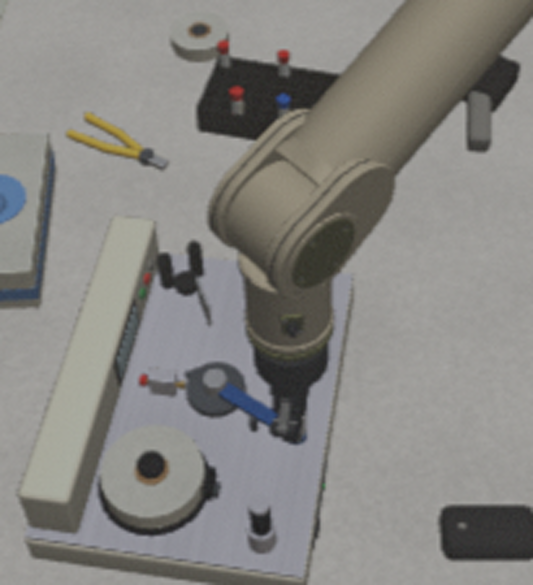

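View pics/c15.png

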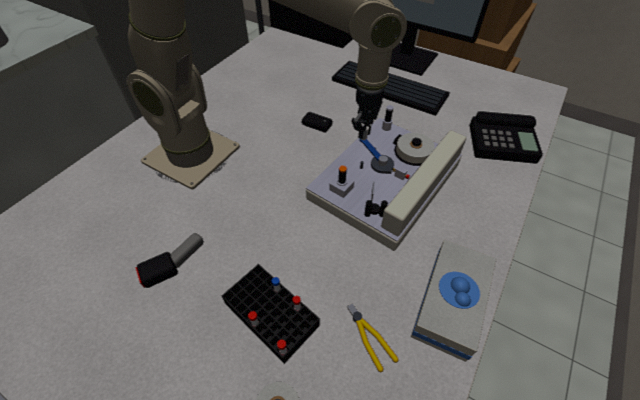

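The scene view shows the roller upright in the block at (342,177), with its cell in the rack empty. The tubes, cutters, scanner and mouse look unmoved. In the wrist view the blue bar is against its stop post at (344,158). One last check of the roller's height from the saved scene depth, then hand in.

Run:
```python
from wr import *
t=dict(np.load('scene15.npz')); w=cloud(t)
hsv=cv2.cvtColor(t['color'],cv2.COLOR_BGR2HSV); m=cv2.inRange(hsv,(5,130,80),(22,255,255)); m[:150]=0;m[200:]=0;m[:,:325]=0;m[:,360:]=0
q=w[m>0]; print('orange',len(q),np.nanmax(q,0),np.nanmin(q,0),np.median(q,0))
full([.490,.2707,.097],[.102,.995])
z=np.percentile(q[:,2],90)
if z<.148: print(z, hand_in())
```

```text
orange 34 [0.53099465 0.08612478 0.14489882] [0.51150399 0.06937304 0.14076962] [0.52103923 0.07744067 0.14314798]
 t 16.55 pos [490.  270.9  97.4] shift [0.4 0.2 0. ] rotvec [-0.0014  0.0032 -0.0068] F [-14.2 -14.8  18.8] w 22.9
  down err [-0.0038 -0.0064 -1.    ] y [-0.103 -0.995  0.007] shift in world-aligned after-rot axes [0.4 0.2 0. ]
the job is handed in; nothing more can be done
0.1446091586139623 None
```

The guide roller is in the socket block and released. The fingers are still holding the tensioner arm at its stop. I handed the job in at about 16.6 s on the robot's clock; it reported no verdict.

- **Roller seating:** the pin met a firm stop with 15 N at a tool height of 100.7 mm, against a predicted 100.8 mm. Afterwards the scene camera read the roller's top at about 143 mm, where fully home is 142 mm, at (521, 77) mm. It stands upright.
- **Tensioner:** I pinched the idler from above and pushed it round its arc past the ratchet click. It stalled at (490, 271) mm, right where I had calculated the stop. The push at the end was about 20 N along the swing, above the 10 N needed, and it held steady for 0.6 s.
- **Other things on the bench:** the tubes, cutters, scanner, mouse and spare roll look unmoved, judged by eye from the pictures only.
- **Checks that failed or disagreed:**
  - My last roller check from the side camera found nothing, because the arm blocked the view, so I used the scene camera instead.
  - The wrist camera placed the idler about 3 mm away from where the other cameras did. The later, closer wrist view agreed better with the others.
  - The wrist force also includes about 19 N upward, present since the fingers closed on the idler; it is below the force limits.

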